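Clear the core-logging bench and zero the counter

ROBOT

A 7-joint arm with a two-finger parallel gripper is mounted at the origin on the work surface. World frame = base frame: x ahead of the robot, y to its left, z up, the work surface at z = 0. Lengths are in m, angles in rad, forces in N, time in s.
With the tool pointing down it reaches from about 0.4 to 0.9 m from the base axis. Payload 5.6 kg.
Tool frame: the origin (TCP) lies midway between the tips of the shut fingers; the grasp point (between the pads) lies 19 mm behind it; z points along the fingers, y is the line along which they close (so a half turn about z gives the same grasp; the last joint's range is limited). The gripper opens to 92 mm and grips with 3 to 60 N. Pads are 20 mm wide; open, the fingers measure 128 mm over their backs; the gripper's body (75 mm by 189 mm) begins 69 mm behind the grasp point.
Start: joints at [-1.154, 0.468, -0.012, 1.603, 0.006, 1.071, -0.056], TCP at [0.288, 0.582, 0.215] pointing down, gripper open.
Joint ranges: [-2.53, 2.53], [-0.31, 2.02], [-1.57, 1.55], [0.28, 2.44], [-1.29, 4.43], [0.15, 1.84], [-2.92, 2.92]. Speed limits (rad/s): [2.57, 2.57, 3.14, 3.14, 3.14, 3.14, 3.14].

INTERFACE

Orientations are given as a 3x3 rotation matrix whose columns are the frame's x, y, z axes.
In Python, from station import env, effector, solver, viewer, workorder, search_frame, tip_of gives the robot as it stands. Calls block until the motion is done:
- env.reach(position, orientation): joint-space move of the TCP to a pose.
- env.movel(position, frame=None, rate=0.15): straight line of the TCP; frame=None keeps the orientation; rate is the mean speed in m/s.
- env.goto_joints(angles): joint-space move.
- effector.release() and effector.grasp(squeeze=None): open the fingers fully, or close them until they stop; squeeze is the grip in N (None keeps the last).
- env.pause(seconds).
- solver.inverse_kinematics(position, orientation): joint angles nearest the present ones, or None.
- env.sense(): the state.
- viewer.read_camera(name): name is "scene" or "top" or "wrist"; returns (picture, depth): 480x640x3 uint8, red, green, blue; 480x640 float32, m along the optical axis (not along the pixel's ray), 0 where there is no reading.
- viewer.camera_info(name): a dict with "intrinsics" (3x3 intrinsics, pixels), "dist_coeffs" ([k1, k2, p1, p2, k3] as OpenCV has them; the pictures are not rectified), "eye" and "rotation" of the camera in the world; the wrist camera has in their place "T_tool_cam" (4x4, takes a point from camera to tool coordinates, whose origin is the TCP and whose axes are the flange's). Camera axes: x right, y up, looking along -z (the intrinsics and any distortion apply to the point x, -y, -z); pixel columns grow to the right and rows downward; lengths in m; the calibration is good to about 2 mm. A picture is of the moment at which its call begins: read the wrist's pose just before it. camera_info takes no time and is no camera call.
A pose or a line that the arm cannot do raises env.PlanningError and nothing moves.
- workorder.finish_job(): hands the job in; it is judged then, once.
Trained networks look in the newest picture that a camera, given by its name, has taken for a name from the list of things; names that differ only in an ending like _2 or _b are one class to them, and where a whole thing is asked for, a point or a joint stands for the part that bears it (a point fixed in the world has none). Each returns a list of dicts, best first, with "score" (0 to 1); they miss things now and then, are a little off and sometimes report something else, mostly with a low value. They report only what shows in the picture. A call takes as long as a camera call. They do not tell look-alikes from the thing itself.
- search_frame(camera, name): "at" ([x, y, z] in m, in world coordinates, good to about 4 mm: the middle of the surface that is visible of it).
- tip_of(camera, name): "at" ([x, y, z] in m, in world coordinates, good to about 4 mm: a listed point, or the origin of a listed thing).
The state is a dict: "t": time; "joint_positions": joint angles; "joint_velocities": joint speeds; "tau": joint torques, N m; "ee_pos": TCP position; "tcp_rot": TCP orientation; "wrist_force": force on the tool from outside, world axes, zero at the start; "moment": the same for the moment, N m; "gripper_width": finger opening in m; "grasp_force": force on a finger pad.
Only numpy, scipy, OpenCV 4.12 (cv2) and the standard library are available. Lean on these libraries where they do the work, as an engineer would, in place of code of your own. Each camera call takes 0.05 s, during which the arm holds its last target. There are 200 camera calls.

TASK

The drill core is logged: stand every marking stick on end in the wooden block, one to a well and right down to the bottom, and nest the three steel pots upright inside one another, the small in the medium and the medium in the large. Last of all, once everything is put away, turn the counter's knob back to its zero stop. Leave the other things on the bench where they are.

Things in the scene. Friction and masses are not known exactly. Their poses are not given: they have to be found in the camera images.
- stick0: one of up to four identical marking sticks (None if it is not there): straight octagonal stick, light wood with two aluminium bands, 140 mm long, 17 mm across flats, about 40 g, both ends flat and alike. Origin at its very middle, x axis along its length. It starts lying on the mat (or wherever it has been knocked to); either end may go down into the block
- stick1: one of up to four identical marking sticks (None if it is not there): straight octagonal stick, light wood with two aluminium bands, 140 mm long, 17 mm across flats, about 40 g, both ends flat and alike. Origin at its very middle, x axis along its length. It starts lying on the mat (or wherever it has been knocked to); either end may go down into the block
- stick2: one of up to four identical marking sticks (None if it is not there): straight octagonal stick, light wood with two aluminium bands, 140 mm long, 17 mm across flats, about 40 g, both ends flat and alike. Origin at its very middle, x axis along its length. It starts lying on the mat (or wherever it has been knocked to); either end may go down into the block
- stick3: one of up to four identical marking sticks (None if it is not there): straight octagonal stick, light wood with two aluminium bands, 140 mm long, 17 mm across flats, about 40 g, both ends flat and alike. Origin at its very middle, x axis along its length. It starts lying on the mat (or wherever it has been knocked to); either end may go down into the block
- mat: thin black rubber mat, 260 x 150 x 3 mm, fixed to the bench; the sticks lie on it. Origin at the centre of its underside, x along its 260 mm side
- block: wooden stick holder fixed to the bench: 50 (x) x 210 (y) x 70 mm high, four square wells 25 x 25 mm, 62 mm deep (floor 8 mm above the bench), in a row along its y at -78, -26, +26, +78 mm from its middle. Origin: centre of its underside. One stick to a well; it then has its middle at 78 mm, its top at 148 mm above the bench and leans up to 0.13 rad
- pot_large: largest of three plain round steel sample pots with straight sides: outer diameter 84 mm, height 70 mm, wall 5 mm (inner diameter 74 mm), thick bottom 25 mm. Origin at the centre of its underside, z up its axis
- pot_medium: middle sample pot: outer diameter 66 mm, height 66 mm, wall 5 mm (inner diameter 56 mm), bottom 25 mm thick, about 0.2 kg. Origin at the centre of its underside, z up its axis. Standing in the large pot, its rim is 91 mm above the bench, 21 mm above the large rim
- pot_small: smallest sample pot: outer diameter 48 mm, height 62 mm, wall 5 mm, bottom 25 mm thick, about 0.13 kg. Origin at the centre of its underside, z up its axis. Standing in the medium pot, its rim sticks out 21 mm above the medium rim
- counter: metre counter for measuring core: grey box 110 (its x) x 100 x 50 mm high, fixed to the bench, black knob on top, rubber wheel at one side. Origin at the centre of its underside; a white index mark lies on its top, on its -x side
- zero_knob (a joint): zeroing knob on top of the counter, rad: 0 at its zero stop (white line on the knob meets the white index mark), up to 4.6. The value grows clockwise seen from above, so it is zeroed by turning it counterclockwise until it stops. Light friction (about 0.04 N m), stays where it is left
- zero_knob_grip (a point): point to grip the knob: on its upright axis, 87 mm above the bench. The knob turns about this point; its grip is an upright bar 42 mm long, 14 mm thick, from 62 to 94 mm above the bench. This point's x axis runs along the bar and turns with it (at zero along the counter's x)
- mug: bystander: white mug, 76 mm across, 85 mm high. Origin at the centre of its underside
- spray: bystander: clear bottle, 60 mm across, 160 mm high. Origin at the centre of its underside
- split_core: bystander: piece of split drill core, 110 x 46 x 24 mm. Origin at the centre of its underside
- hammer: bystander: hammer, 280 mm long, 100 mm across the head, lying. Origin near its middle, x along the handle towards the head
- tape: bystander: tape measure, 60 x 60 x 32 mm. Origin at the centre of its underside
- lens: bystander: folded hand lens, 50 x 28 x 12 mm. Origin at the centre of its underside
Things that resemble listed ones, but are neither listed nor needed, are in the scene too. What is shaped like the pot_medium but turquoise is not meant.

How it is judged:
By the outcome, as a careful person would: the job done as asked, in the order asked, and still so for the second after the job is handed in, with the robot touching nothing.
Of stick0, stick1, stick2, stick3 only 2 to 4 are there at a start; the rules pass over those that are not, and their reading is None.
At some moment in a run one of stick0, stick1, stick2, stick3, pot_large, pot_medium, pot_small may be knocked a few centimetres aside while the robot is not near it.
Once in a run the grip may slacken for a moment while it holds something.
It also fails if it takes over 210 s, if anything falls off the work surface, if the arm or the gripper's body presses on something with over 40 N, if the wrist force passes 120 N, or if a joint passes its speed limit or range.

## Working session

There is one attempt and no reset: what is moved stays moved. The work goes in short steps, each a Python script; the robot and the scene stay as the last script left them, time stands still between calls to the robot, and variables do not carry over. Pictures are saved under pics/ and viewed, at most 14 in all, crops included, and the job is handed in when it is done.

```bash
ls; mkdir -p pics; cat > h.py <<'E'
import numpy as np, cv2
from station import env, effector, solver, viewer, workorder, search_frame, tip_of
def cam(name):
    s=env.sense(); pic,d=viewer.read_camera(name); i=viewer.camera_info(name)
    if 'T_tool_cam' in i:
        T=np.eye(4);T[:3,:3]=s['tcp_rot'];T[:3,3]=s['ee_pos'];T=T@np.array(i['T_tool_cam'])
    else:
        T=np.eye(4);T[:3,:3]=i['rotation'];T[:3,3]=i['eye']
    return pic,d,np.array(i['intrinsics'],float),np.array(i['dist_coeffs'],float),T
def cloud(d,K,D,T):
    v,u=np.mgrid[:480,:640]
    p=cv2.undistortPoints(np.stack([u.ravel(),v.ravel()],1).astype(np.float64)[:,None],K,D)[:,0]
    z=d.ravel()
    P=np.stack([p[:,0]*z,-p[:,1]*z,-z],1)@T[:3,:3].T+T[:3,3]
    P[z==0]=np.nan
    return P.reshape(480,640,3)
def save(n,pic): cv2.imwrite('pics/'+n,pic[...,::-1])
E
python3 - <<'E'
from h import *
for c in ['scene','top']:
    pic,d,K,D,T=cam(c); save(c+'0.png',pic); np.savez(c+'0.npz',pic=pic,P=cloud(d,K,D,T)); print(c,T[:3,3].round(3),(d>0).mean())
    for n in ['stick0','mat','block','pot_large','pot_medium','pot_small','counter','zero_knob_grip','mug','spray','split_core','hammer','tape','lens']:
        print(n,[(np.round(r['at'],3).tolist(),round(r['score'],2)) for r in tip_of(c,n)][:6])
s=env.sense(); print(s['t'],s['ee_pos'],s['tcp_rot'].round(2) if hasattr(s['tcp_rot'],'round') else s['tcp_rot'])
E
```

```text
pics
scene [0.996 0.767 1.084] 0.9962109375
stick0 [([0.514, 0.025, 0.009], 0.94), ([0.623, 0.06, 0.014], 0.67), ([0.574, 0.031, 0.011], 0.66), ([0.458, 0.012, 0.014], 0.66)]
mat [([0.539, 0.027, 0.003], 0.56)]
block [([0.776, 0.035, 0.002], 0.73), ([0.471, 0.271, -0.0], 0.71), ([0.512, -0.241, 0.001], 0.58), ([0.54, 0.024, -0.002], 0.43)]
pot_large [([0.611, 0.226, -0.001], 0.59)]
pot_medium [([0.676, 0.421, 0.001], 0.85), ([0.541, 0.407, -0.003], 0.81)]
pot_small [([0.472, 0.273, -0.001], 0.75)]
counter [([0.497, -0.372, -0.002], 0.73)]
zero_knob_grip [([0.502, -0.37, 0.09], 0.53), ([0.51, 0.031, 0.01], 0.45)]
mug [([0.759, -0.132, -0.0], 0.86)]
spray [([0.744, 0.182, -0.0], 0.82), ([0.512, 0.027, 0.006], 0.65)]
split_core [([0.776, 0.034, 0.003], 0.72), ([0.543, 0.404, 0.0], 0.31)]
hammer [([0.335, -0.449, -0.0], 0.89), ([0.511, 0.029, 0.01], 0.39), ([0.373, 0.384, 0.0], 0.26)]
tape [([0.374, 0.387, -0.002], 0.94), ([0.513, 0.029, 0.008], 0.27)]
lens [([0.739, 0.278, -0.003], 0.76)]
top [ 0.43  -0.011  1.465] 0.9958235677083334
stick0 [([0.512, 0.027, 0.011], 0.83), ([0.573, 0.029, 0.009], 0.79), ([0.458, 0.005, 0.01], 0.73), ([0.622, 0.058, 0.013], 0.6)]
mat [([0.543, 0.027, -0.002], 0.95)]
block [([0.511, -0.24, 0.002], 0.89)]
pot_large [([0.612, 0.227, 0.0], 0.83)]
pot_medium [([0.677, 0.416, -0.002], 0.75), ([0.542, 0.408, -0.002], 0.65)]
pot_small [([0.472, 0.266, -0.001], 0.83), ([0.776, 0.034, -0.004], 0.37)]
counter [([0.499, -0.37, 0.0], 0.87)]
zero_knob_grip [([0.501, -0.371, 0.086], 0.48)]
mug [([0.754, -0.129, 0.0], 0.73)]
spray [([0.745, 0.182, -0.001], 0.85)]
split_core [([0.777, 0.037, 0.0], 0.83)]
hammer [([0.339, -0.45, 0.0], 0.64)]
tape [([0.372, 0.388, 0.002], 0.8)]
lens [([0.74, 0.274, -0.002], 0.45)]
1.5 [0.28847633 0.58248694 0.21458788] [[-0.9   0.44  0.  ]
 [ 0.44  0.9   0.  ]
 [-0.    0.   -1.  ]]
```

View pics/top0.png

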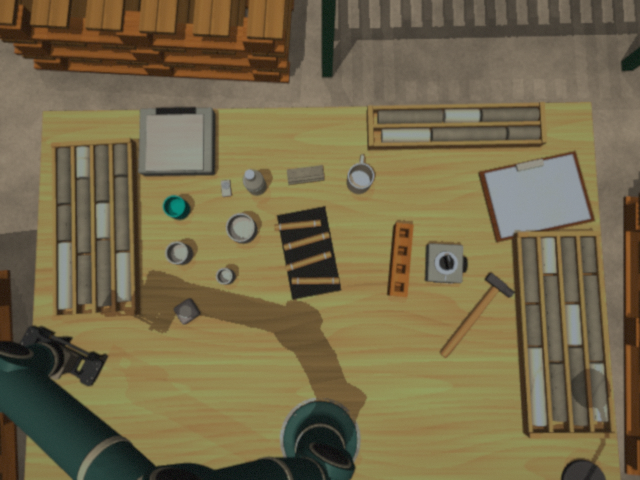

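View pics/scene0.png

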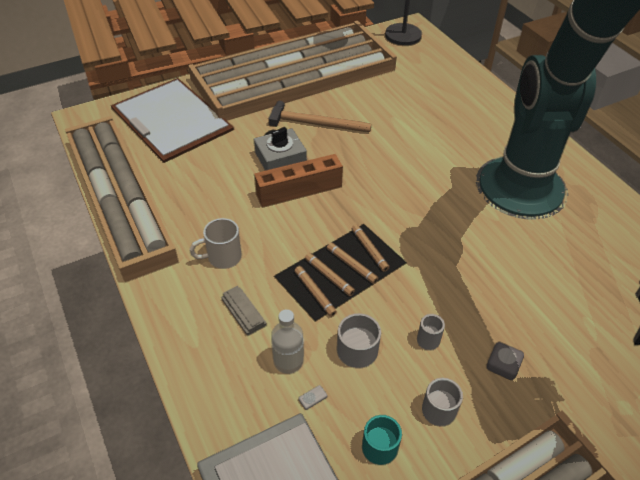

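The top picture shows four sticks on the mat at (298,224), (306,240), (309,261) and (315,281). The block's long side runs along world x at (400,258). The knob is at (447,262).

Two pots could be the medium one: grey at (179,252) and turquoise at (177,207). The grey steel one is meant. The large pot is at (241,228) and the small at (225,274), both upright. I'll move above the mat and look closer with the wrist camera.

```bash
cat >> h.py <<'E'
def down(yaw):  # tool z down, tool x at yaw
    c,s=np.cos(yaw),np.sin(yaw); return np.array([[c,s,0],[s,-c,0],[0,0,-1.]])
def sticks(P,box=(0.38,0.72,-0.09,0.15)):
    """sticks lying: list of (cx,cy,yaw,len,wid) from heights on a 1 mm grid"""
    q=P.reshape(-1,3); q=q[np.isfinite(q).all(1)]
    m=(q[:,2]>.0095)&(q[:,2]<.04)&(q[:,0]>box[0])&(q[:,0]<box[1])&(q[:,1]>box[2])&(q[:,1]<box[3]); q=q[m]
    g=np.zeros((400,400),np.uint8); ij=((q[:,:2]-[box[0],box[2]])*1000).astype(int); g[ij[:,0],ij[:,1]]=255
    g=cv2.morphologyEx(g,cv2.MORPH_CLOSE,np.ones((5,5),np.uint8))
    n,lab,st,_=cv2.connectedComponentsWithStats(g); out=[]
    for k in range(1,n):
        if st[k,4]<400: continue
        i,j=np.nonzero(lab==k); (a,b),(w,h),ang=cv2.minAreaRect(np.stack([i,j],1).astype(np.float32))
        if w<h: w,h,ang=h,w,ang+90
        out.append((a/1000+box[0],b/1000+box[2],(np.radians(ang)+np.pi)%np.pi,w,h))
    return sorted(out)
E
python3 - <<'E'
from h import *
P=np.load('top0.npz')['P']
for s in sticks(P): print(np.round(s,3))
print('matz',np.nanmedian(P[236:240,296:330],axis=(0,1)))
# block top outline
q=P.reshape(-1,3); b=q[(q[:,2]>.06)&(q[:,2]<.08)&(abs(q[:,0]-.51)<.13)&(abs(q[:,1]+.24)<.05)]
(c,wh,a)=cv2.minAreaRect((b[:,:2]*1000).astype(np.float32)); print('block',c,wh,a,np.median(b[:,2]))
print(viewer.camera_info('wrist')['T_tool_cam'])
for yaw in (np.pi,0,np.pi/2,-np.pi/2):
    print(yaw,solver.inverse_kinematics([.54,.03,.4],down(yaw)))
# place IK
for th in (20,30,40,50,60):
  t=np.radians(th); z=np.array([np.cos(t),0,-np.sin(t)])
  for sy in (1,-1):
    y=np.array([0,sy,0.]); x=np.cross(y,z); R=np.stack([x,y,z],1)
    for wx in (.588,.432):
      for zz in (.11,.26):
        j=solver.inverse_kinematics([wx,-.24,zz],R); print(th,sy,wx,zz,None if j is None else np.round(j,2))
E
```

```text
[4.54000e-01 7.00000e-03 1.54100e+00 1.37452e+02 1.83550e+01]
[5.13000e-01 2.90000e-02 1.86400e+00 1.40777e+02 2.16600e+01]
[5.72000e-01 3.40000e-02 1.83600e+00 1.42611e+02 1.95530e+01]
[6.19000e-01 5.90000e-02 1.64200e+00 1.39502e+02 2.43660e+01]
matz [0.58289446 0.01536102 0.01530203]
block (510.3084411621094, -240.3026885986328) (51.43391418457031, 209.9071807861328) 83.14887237548828 0.07015924879342161
[[ 3.30577946e-04  9.58894984e-01  2.83760992e-01  8.03487235e-02]
 [ 9.99999725e-01 -1.28719475e-04 -7.30013648e-04  6.40504684e-05]
 [-6.63480860e-04  2.83761155e-01 -9.58894763e-01 -1.69582469e-01]
 [ 0.00000000e+00  0.00000000e+00  0.00000000e+00  1.00000000e+00]]
3.141592653589793 [-0.43544348  0.13824779  0.36308737  1.63759497 -0.04991924  1.3748975
  1.5049932 ]
0 [-0.76316685  0.15039359  0.74547866  1.65534776 -0.10376891  1.37638215
 -1.57402291]
1.5707963267948966 [-0.60921998  0.14119523  0.56358309  1.64744922 -0.07671654  1.37512087
 -0.03519961]
-1.5707963267948966 [ 0.84901036  0.42338021 -1.30028505  1.56435583  0.40939991  1.46669489
  2.67002054]
20 1 0.588 0.1
[... 1120 characters left out ...]
2 0.26 None
50 -1 0.588 0.11 [ 1.48  1.   -1.32  2.15  1.82  0.54 -2.54]
50 -1 0.588 0.26 [-0.43  0.24  1.07  2.16 -1.25  0.59 -0.01]
50 -1 0.432 0.11 None
50 -1 0.432 0.26 [-0.45 -0.28  1.07  2.4  -0.5   0.36 -0.46]
60 1 0.588 0.11 [ 0.85  0.48 -0.49  2.08 -0.05  0.16  2.09]
60 1 0.588 0.26 [-0.44  0.28  1.06  2.04 -0.88  0.67  2.74]
60 1 0.432 0.11 [ 1.6   0.52 -1.11  2.34  0.96  0.19  1.31]
60 1 0.432 0.26 [-0.63 -0.31  1.14  2.3   0.02  0.52  2.11]
60 -1 0.588 0.11 [ 0.28  0.42  0.21  2.12 -1.19  0.32 -0.03]
60 -1 0.588 0.26 [-0.21  0.21  0.76  2.03 -0.73  0.6  -0.53]
60 -1 0.432 0.11 [ 0.84  0.27 -0.23  2.37 -1.27  0.26  0.28]
60 -1 0.432 0.26 [-0.54 -0.25  1.08  2.3  -0.12  0.52 -0.9 ]
```

```bash
python3 - <<'E'
from h import *
env.reach([.52,.03,.45],down(np.pi/2) if solver.inverse_kinematics([.52,.03,.45],down(np.pi/2)) is not None else down(-np.pi/2))
pic,d,K,D,T=cam('wrist'); save('w0.png',pic); P=cloud(d,K,D,T); np.savez('w0.npz',P=P,pic=pic)
print(env.sense()['t'],T[:3,3],(d>0).mean())
for s in sticks(P): print(np.round(s,3))
E
```

```text
3.8417 [0.5199263  0.11184421 0.61894565] 0.9957421875
[4.550e-01 8.000e-03 1.571e+00 1.400e+02 1.800e+01]
[5.14000e-01 2.80000e-02 1.86600e+00 1.41417e+02 1.83010e+01]
[5.73000e-01 3.30000e-02 1.84800e+00 1.40113e+02 1.84080e+01]
[6.22000e-01 6.00000e-02 1.65600e+00 1.40912e+02 1.82470e+01]
```

```bash
python3 - <<'E'
from h import *
def Rz(az,th,sy):
    z=np.array([np.cos(az)*np.cos(th),np.sin(az)*np.cos(th),-np.sin(th)]); y=sy*np.array([-np.sin(az),np.cos(az),0]); return np.stack([np.cross(y,z),y,z],1)
print('place')
for th in (20,30,40,45,50):
  for az in (-30,-40,-50,-60):
    for sy in (1,-1):
      r=[]
      for wx in (.588,.536,.484,.432):
        a=[solver.inverse_kinematics([wx,-.24,zz],Rz(np.radians(az),np.radians(th),sy)) for zz in (.11,.21)]
        r.append('n' if any(k is None for k in a) else '%.1f'%np.abs(a[0]-a[1]).max())
      if r.count('n')<2: print(th,az,sy,r)
print('pick')
for th in (20,30,40,45,50):
  for y0 in (1.571,1.866,1.656):
   for f in (0,np.pi):
    for sy in (1,-1):
      r=[]
      for c in ((.455,.008),(.514,.028),(.573,.033),(.622,.06)):
        az=y0+f; p=np.array([*c,.014]); p[:2]-=.035*np.array([np.cos(az),np.sin(az)])
        a=[solver.inverse_kinematics(p+[0,0,k],Rz(az,np.radians(90-th),sy)) for k in (0,.12)]
        r.append('n' if any(k is None for k in a) else '%.1f'%np.abs(a[0]-a[1]).max())
      print(th,y0,int(f>0),sy,r)
E
```

```text
place
40 -60 1 ['0.5', '0.7', '0.8', 'n']
40 -60 -1 ['4.3', '1.1', '0.5', 'n']
45 -60 1 ['0.4', '0.7', '0.7', 'n']
45 -60 -1 ['4.4', '4.5', '2.0', 'n']
50 -50 1 ['0.8', '0.8', '0.8', 'n']
50 -50 -1 ['3.8', '3.9', '4.8', 'n']
50 -60 1 ['0.3', '0.4', '0.7', 'n']
50 -60 -1 ['0.3', '4.6', '2.2', 'n']
pick
20 1.571 0 1 ['0.3', '0.2', '0.2', '0.2']
20 1.571 0 -1 ['0.3', '0.2', '0.2', '0.2']
20 1.571 1 1 ['0.3', '0.2', '0.2', '0.2']
20 1.571 1 -1 ['0.2', '0.2', '0.3', '0.2']
20 1.866 0 1 ['0.2', '0.2', '0.2', '0.1']
20 1.866 0 -1 ['0.2', '0.2', '0.2', '0.2']
20 1.866 1 1 ['0.3', '0.3', '0.2', '0.2']
20 1.866 1 -1 ['0.4', '0.4', '0.3', '0.3']
20 1.656 0 1 ['0.3', '0.2', '0.2', '0.2']
20 1.656 0 -1 ['0.2', '0.2', '0.2', '0.2']
20 1.656 1 1 ['0.3', '0.2', '0.2', '0.2']
20 1.656 1 -1 ['0.2', '0.3', '0.3', '0.2']
30 1.571 0 1 ['0.2', '0.2', '0.2', '0.1']
30 1.571 0 -1 ['0.2', '0.2', '0.2', '0.2']
30 1.571 1 1 ['0.2', '0.2', '0.2', '0.2']
30 1.571 1 -1 ['0.2', '0.2', '0.3', '0.2']
30 1.866 0 1 ['0.2', '0.2', '0.2', '0.1']
30 1.866 0 -1 ['0.2', '0.2', '0.2', '0.2']
30 1.866 1 1 ['0.3', '0.2', '0.2
[... 1052 characters left out ...]
'0.3', '0.3', '0.2']
45 1.656 0 1 ['0.2', '0.2', '0.3', '0.3']
45 1.656 0 -1 ['0.2', '0.2', '0.2', '0.2']
45 1.656 1 1 ['0.2', '0.2', '0.2', '0.2']
45 1.656 1 -1 ['0.3', '0.3', '0.2', '0.2']
50 1.571 0 1 ['0.2', '0.3', '0.5', '0.2']
50 1.571 0 -1 ['0.3', '0.2', '0.2', '0.2']
50 1.571 1 1 ['0.2', '0.2', '0.2', '0.2']
50 1.571 1 -1 ['0.3', '4.6', '0.2', '0.3']
50 1.866 0 1 ['0.2', '0.2', '0.2', '0.2']
50 1.866 0 -1 ['0.2', '0.2', '0.2', '0.1']
50 1.866 1 1 ['0.3', '0.2', '0.2', '0.2']
50 1.866 1 -1 ['0.2', '0.2', '0.3', '0.2']
50 1.656 0 1 ['0.2', '0.2', '0.3', '0.2']
50 1.656 0 -1 ['0.2', '0.2', '0.2', '0.2']
50 1.656 1 1 ['0.2', '0.2', '0.2', '0.2']
50 1.656 1 -1 ['0.2', '0.3', '0.2', '0.2']
```

```bash
cat >> h.py <<'E'
def Rz(az,th,sy):
    z=np.array([np.cos(az)*np.cos(th),np.sin(az)*np.cos(th),-np.sin(th)]); y=sy*np.array([-np.sin(az),np.cos(az),0]); return np.stack([np.cross(y,z),y,z],1)
E
python3 - <<'E'
from h import *
row=np.array([np.cos(-.12),np.sin(-.12)])
for th in (30,40,45,50,55):
  for az in range(-180,180,15):
      r=[]
      for k in (78,26,-26,-78):
       w=np.array([.5103,-.2403])+k/1000*row; b='n'
       for sy in (1,-1):
        a=[solver.inverse_kinematics([*w,zz],Rz(np.radians(az),np.radians(th),sy)) for zz in (.11,.2)]
        if not any(x is None for x in a): b+='%+d:%.1f '%(sy,np.abs(a[0]-a[1]).max())
       r.append(b)
      if r.count('n')<3: print(th,az,r)
# refine block yaw by looking from above
env.reach([.46,-.24,.36],down(np.pi))
pic,d,K,D,T=cam('wrist'); save('w1.png',pic); P=cloud(d,K,D,T); np.savez('w1.npz',P=P,pic=pic)
q=P.reshape(-1,3); b=q[(q[:,2]>.06)&(q[:,2]<.08)&(abs(q[:,0]-.51)<.13)&(abs(q[:,1]+.24)<.05)]
print(cv2.minAreaRect((b[:,:2]*1000).astype(np.float32)),np.median(b[:,2]))
w=q[(q[:,2]<.05)&(abs(q[:,0]-.51)<.12)&(abs(q[:,1]+.24)<.013)]; h,e=np.histogram(w[:,0],np.arange(.4,.62,.005)); print(h)
E
```

```text
30 -165 ['n', 'n', 'n+1:0.1 -1:0.5 ', 'n+1:0.1 -1:0.1 ']
30 -150 ['n+1:0.1 -1:0.1 ', 'n+1:0.1 -1:0.1 ', 'n+1:0.1 -1:0.1 ', 'n+1:0.1 -1:0.5 ']
30 -135 ['n+1:0.1 -1:0.3 ', 'n+1:0.1 -1:0.1 ', 'n+1:0.1 -1:0.3 ', 'n+1:0.2 -1:0.2 ']
30 -120 ['n+1:0.1 -1:0.1 ', 'n+1:0.1 -1:0.4 ', 'n+1:0.2 -1:0.1 ', 'n+1:0.2 -1:0.2 ']
30 -105 ['n+1:0.1 -1:0.1 ', 'n+1:0.2 -1:0.2 ', 'n+1:0.2 -1:0.2 ', 'n+1:0.2 -1:0.2 ']
30 -90 ['n+1:0.2 -1:0.2 ', 'n+1:0.2 -1:0.2 ', 'n+1:0.2 -1:0.2 ', 'n+1:0.2 -1:0.2 ']
30 -75 ['n+1:0.2 -1:0.4 ', 'n+1:0.2 -1:0.4 ', 'n+1:0.3 -1:0.9 ', 'n+1:0.3 -1:1.3 ']
30 -60 ['n+1:0.5 -1:0.7 ', 'n+1:0.4 -1:1.1 ', 'n', 'n']
30 0 ['n+1:0.5 -1:0.3 ', 'n+1:0.7 -1:0.2 ', 'n', 'n']
30 15 ['n+1:3.3 -1:3.0 ', 'n+1:3.2 -1:3.0 ', 'n+1:0.2 -1:0.2 ', 'n']
30 30 ['n+1:0.2 -1:0.3 ', 'n+1:0.2 -1:0.2 ', 'n+1:0.3 -1:0.3 ', 'n+1:0.4 -1:0.4 ']
30 45 ['n+1:0.2 -1:0.2 ', 'n+1:0.2 -1:0.5 ', 'n+1:0.2 -1:0.2 ', 'n+1:0.4 -1:0.4 ']
30 60 ['n+1:0.1 -1:0.1 ', 'n+1:0.2 -1:0.2 ', 'n+1:0.2 -1:0.2 ', 'n+1:0.2 -1:0.3 ']
30 75 ['n+1:0.2 -1:0.2 ', 'n+1:0.2 -1:0.3 ', 'n+1:0.2 -1:0.3 ', 'n+1:0.2 -1:0.2 ']
30 90 ['n+1:0.2 -1:0.2 '
[... 6858 characters left out ...]
-1:0.1 ', 'n+1:0.2 -1:0.1 ', 'n+1:0.1 -1:0.1 ', 'n+1:0.1 -1:0.1 ']
55 120 ['n+1:0.3 -1:0.1 ', 'n+1:0.1 -1:0.1 ', 'n+1:0.1 -1:0.1 ', 'n+1:0.1 -1:0.1 ']
55 135 ['n+1:0.5 -1:0.1 ', 'n+1:0.1 -1:0.1 ', 'n+1:0.1 -1:0.1 ', 'n+1:0.1 -1:0.1 ']
55 150 ['n+1:0.4 -1:0.1 ', 'n+1:0.1 -1:0.1 ', 'n+1:0.1 -1:0.1 ', 'n+1:0.1 -1:0.1 ']
55 165 ['n+1:0.1 -1:0.1 ', 'n+1:0.1 -1:0.1 ', 'n+1:0.1 -1:0.1 ', 'n+1:0.1 -1:0.1 ']
((511.105712890625, -240.28594970703125), (50.16316604614258, 210.77171325683594), 83.17594146728516) 0.06935441796387365
[ 76  21   0   0   0  30  42  35  49  41   0   0   0   0   0   0   9  45
  48 132   0   0   0   0   0   0   1   3  13 141  27   0   0   0   0   0
   0   0   0  10  97   0   0]
```

View pics/w1.png

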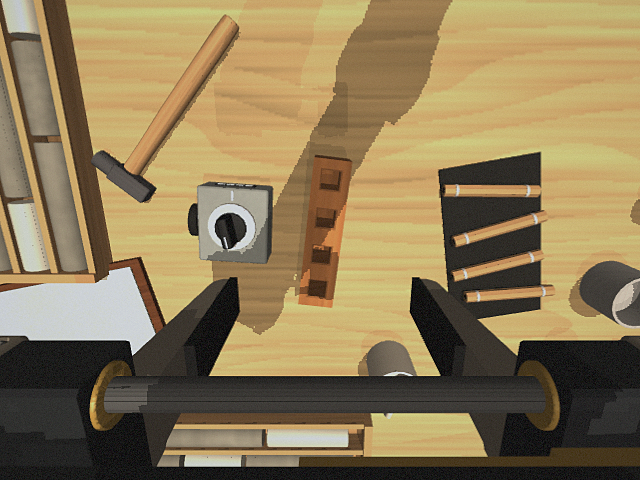

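w1 shows the block at (325,232) with its wells at (330,180), (325,215), (321,254) and (317,288). The knob is at (231,230), and its white line points down-left, about 195° clockwise from the index at (232,196), so it reads about 3.4 rad.

I'll pick each stick with the tool tilted and stand it up by turning the wrist, tool pointing back toward the base, filling the near well first.

```bash
cat >> h.py <<'E'
ROW=np.array([np.cos(np.radians(-6.83)),np.sin(np.radians(-6.83))]); BC=np.array([.5108,-.2403])
TH=np.radians(40); AZP=np.radians(-150); D=.015
def well(k): return BC+ROW*k
def look():
    env.reach([.52,.03,.45],down(np.pi/2)); pic,d,K,Dc,T=cam('wrist'); P=cloud(d,K,Dc,T); return pic,P
def pick(s,off):
    az=s[2]-np.pi; u=np.array([np.cos(az),np.sin(az)]); n=np.array([-u[1],u[0]])
    if n[0]<0: n=-n
    R=Rz(az,np.pi/2-TH,1); p=np.array([s[0],s[1],.012]); p[:2]+=-D*u+off*n
    env.reach(p+[0,0,.12],R); env.movel(p+[0,0,.02],rate=.2); env.movel(p,rate=.05)
    f=env.sense()['wrist_force']; effector.grasp(40); q=env.sense(); print('grip w',q['gripper_width'],q['grasp_force'],'f',np.round(f,1),np.round(q['wrist_force'],1))
    env.movel(p+[0,0,.2],rate=.2); q=env.sense(); print('lift w',q['gripper_width'],q['grasp_force'],q['t'])
def stickfit(tcp):
    """fit held upright stick's lower part from wrist depth -> axis xy at z=tcp-.06, tilt"""
    pic,d,K,Dc,T=cam('wrist'); q=cloud(d,K,Dc,T).reshape(-1,3)
    q=q[np.isfinite(q).all(1)]; m=(np.hypot(*(q[:,:2]-tcp[:2]).T)<.04)&(q[:,2]<tcp[2]-.018)&(q[:,2]>tcp[2]-.1); q=q[m]
    if len(q)<50: print('few',len(q)); return pic,None
    A=np.stack([np.ones(len(q)),q[:,2]-tcp[2]],1); c=np.linalg.lstsq(A,q[:,:2]-tcp[:2],rcond=None)[0]
    print('n',len(q),'off0 mm',(c[0]*1000).round(1),'slope',c[1].round(3),'zmin',(q[:,2].min()-tcp[2]).round(4)); return pic,c
E
python3 - <<'E'
from h import *
pic,P=look(); S=sticks(P)
for s in S: print(np.round(s,3))
save('w2.png',pic)
s=S[-1]
for k in (-.078,-.026,.026,.078):
    w=well(k)
    for sy in (1,-1):
        print(k,sy,[None if (j:=solver.inverse_kinematics([*w,z],Rz(AZP,TH,sy))) is None else j.round(1).tolist() for z in (.093,.25)])
az=s[2]-np.pi
print('pick',solver.inverse_kinematics([s[0]+.015,s[1],.13],Rz(az,np.pi/2-TH,1)))
pick(s,.018); print(env.sense()['joint_positions'].round(2))
E
```

```text
[4.560e-01 8.000e-03 1.571e+00 1.410e+02 1.800e+01]
[5.14000e-01 2.90000e-02 1.86900e+00 1.40279e+02 1.79390e+01]
[5.74000e-01 3.30000e-02 1.84400e+00 1.40785e+02 1.84890e+01]
[6.22000e-01 6.00000e-02 1.65700e+00 1.40513e+02 1.78650e+01]
-0.078 1 [[-0.4, 0.9, 0.7, 1.7, 0.0, 1.3, -0.8], [-0.4, 0.7, 0.8, 1.7, 0.2, 1.5, -0.7]]
-0.078 -1 [[-0.2, 0.8, 0.5, 1.7, 0.2, 1.3, 2.2], [0.2, 0.6, -0.1, 1.6, 0.5, 1.7, 2.0]]
-0.026 1 [[-0.3, 1.0, 0.7, 1.6, 0.0, 1.4, -0.8], [-0.4, 0.8, 0.7, 1.5, 0.2, 1.6, -0.7]]
-0.026 -1 [[-0.2, 0.9, 0.5, 1.6, 0.2, 1.4, 2.2], [0.2, 0.7, -0.2, 1.5, 0.5, 1.8, 2.0]]
0.026 1 [[-0.3, 1.0, 0.7, 1.4, 0.0, 1.5, -0.7], [-0.3, 0.8, 0.7, 1.4, 0.1, 1.7, -0.7]]
0.026 -1 [[-0.2, 1.0, 0.5, 1.4, 0.2, 1.5, 2.3], [-0.2, 0.8, 0.6, 1.4, 0.2, 1.7, 2.4]]
0.078 1 [[-0.3, 1.1, 0.7, 1.3, -0.0, 1.6, -0.7], [-0.3, 0.9, 0.8, 1.2, 0.1, 1.8, -0.6]]
0.078 -1 [[-0.1, 1.0, 0.4, 1.2, 0.2, 1.6, 2.3], [-0.2, 0.9, 0.6, 1.2, 0.2, 1.8, 2.4]]
pick [-0.83285718  0.74729953  0.54180114  1.66607042  0.35346326  1.05331047
 -0.50547736]
grip w 0.01604828728245282 38.72164698812412 f [ 0.  -0.4 -0.6] [-1.7 -0.4  0.5]
lift w 0.016241504174239058 38.700512777959375 12.4667
[-0.86  0.65  0.55  1.61  0.37  1.2  -0.46]
```

```bash
cat >> h.py <<'E'
def toplace(k):
    w=well(k); tcp=np.array([*w,.25]); env.reach(tcp,Rz(AZP,TH,1))
    s=env.sense(); print('held w',s['gripper_width'],s['grasp_force'],s['t']); return stickfit(s['ee_pos'])
def insert(k,corr=(0,0),zend=.093):
    w=well(k)+corr; R=Rz(AZP,TH,1)
    env.movel([*w,.17],R,rate=.2); f0=env.sense()['wrist_force'].copy()
    for z in list(np.arange(.16,zend+.001,-.01))+[zend+.004,zend+.001,zend-.001,zend-.003,zend-.005]:
        env.movel([*w,z],R,rate=.1); s=env.sense(); f=s['wrist_force']-f0
        if np.linalg.norm(f)>8: break
    print('stop z',s['ee_pos'][2].round(4),'f',f.round(1),'w',s['gripper_width'],s['t'])
def letgo(k):
    effector.release(); s=env.sense(); env.movel(s['ee_pos']-.10*s['tcp_rot'][:,2]+[0,0,.03],rate=.2)
E
python3 - <<'E'
from h import *
pic,c=toplace(-.078); save('w3.png',pic)
E
```

```text
held w 0.015972157785148076 38.701375457949325 13.8417
few 0
```

View pics/w3.png

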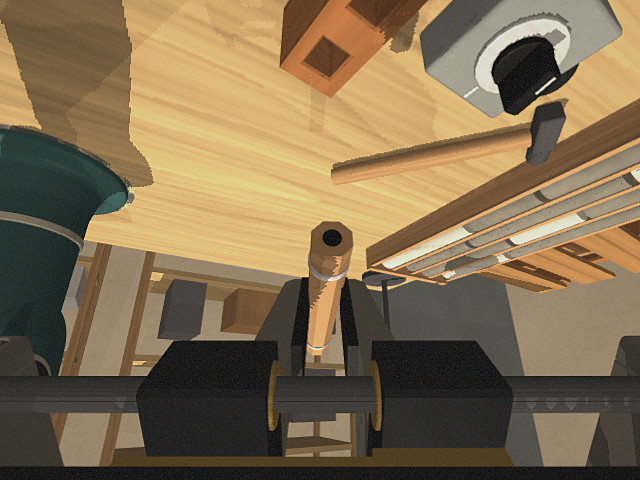

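The stick is held, and its lower end shows at (331,237). My filter found no points there, so I'll check the depth at that pixel.

```bash
python3 - <<'E'
from h import *
pic,d,K,Dc,T=cam('wrist'); P=cloud(d,K,Dc,T); s=env.sense()
print(s['ee_pos'],s['tcp_rot'].round(2).tolist(),well(-.078))
for v in (228,250,262,290,320,345): print(v,d[v,322],(P[v,322]-s['ee_pos']).round(4))
E
```

```text
[ 0.43447369 -0.22952455  0.24963784] [[0.56, 0.5, -0.66], [0.32, -0.86, -0.38], [-0.77, -0.0, -0.64]] [ 0.43335354 -0.23102394]
228 0.14403993 [ 0.0445  0.0271 -0.0151]
250 0.13877818 [ 0.0456  0.0277 -0.0048]
262 0.14233263 [ 0.041   0.0251 -0.0016]
290 0.16298403 [0.0196 0.0128 0.0033]
320 0.1941837 [-0.0125 -0.0057  0.0102]
345 0.23415782 [-0.0532 -0.0292  0.018 ]
```

The stick sits as gripped: its direction and the 55 mm from end to TCP both match. The place pose just needs the half turn about z, so I'll use sy=-1.

```bash
sed -i 's/Rz(AZP,TH,1)/Rz(AZP,TH,SYP)/; s/^TH=/SYP=-1; TH=/' h.py
python3 - <<'E'
from h import *
s=env.sense(); env.movel([*well(-.078),.32],rate=.2); env.reach([*well(-.078),.25],Rz(AZP,TH,SYP))
s=env.sense(); print(s['joint_positions'].round(2),s['gripper_width'])
pic,d,K,Dc,T=cam('wrist'); save('w4.png',pic); P=cloud(d,K,Dc,T); q=P.reshape(-1,3)-s['ee_pos']; q=q[np.isfinite(q).all(1)]
q=q[(np.hypot(q[:,0],q[:,1])<.035)&(q[:,2]>-.1)&(q[:,2]<.1)]
h=np.histogram(q[:,2],np.arange(-.1,.101,.02))[0]; print(h)
insert(-.078)
E
```

```text
[0.04 0.57 0.1  1.65 0.44 1.66 2.1 ] 0.016436902823115922
[  59  196  235  291  410 1452 3014 1850    0    0]
stop z 0.094 f [ 1.9  1.5 10.1] w 0.01581824057061253 19.8917
```

```bash
cat >> h.py <<'E'
def held(k):
    """above the well: reach, check grip and read the stick's line from the wrist depth"""
    env.reach([*well(k),.25],Rz(AZP,TH,SYP)); s=env.sense(); pic,d,K,Dc,T=cam('wrist')
    q=cloud(d,K,Dc,T).reshape(-1,3)-s['ee_pos']; q=q[np.isfinite(q).all(1)]
    q=q[(np.hypot(q[:,0],q[:,1])<.02)&(q[:,2]>-.1)&(q[:,2]<.1)]
    print('held w',round(s['gripper_width'],4),'n',len(q),'z pct',np.percentile(q[:,2],[2,98]).round(3) if len(q) else None)
    return s['gripper_width']>.012 and len(q)>100
E
python3 - <<'E'
from h import *
letgo(-.078)
pic,P=look(); S=sticks(P)
for s in S: print(np.round(s,3))
pick(S[-1],.02)
if held(-.026): insert(-.026)
E
```

```text
[4.5500e-01 8.0000e-03 1.5630e+00 1.4008e+02 1.7938e+01]
[5.14000e-01 2.90000e-02 1.87100e+00 1.40722e+02 1.82920e+01]
[5.74000e-01 3.30000e-02 1.83500e+00 1.39795e+02 1.82380e+01]
grip w 0.015811031493695765 39.08130287385575 f [-0.  -1.1  1. ] [ 0.2 -0.8  1.1]
lift w 0.0159207075507433 39.06023740921228 28.4583
held w 0.0157 n 5433 z pct [-0.076  0.054]
stop z 0.094 f [0.5 2.2 8.7] w 0.016209041221873735 33.85
```

```bash
python3 - <<'E'
from h import *
letgo(-.026)
for k,off,n in ((.026,.027,2),(.078,0.,1)):
    pic,P=look(); S=sticks(P)
    for s in S: print(np.round(s,3))
    if len(S)!=n: print('unexpected'); break
    pick(S[-1],off)
    if not held(k): print('lost'); break
    insert(k)
    if not .088<env.sense()['ee_pos'][2]<.098: print('not seated'); break
    letgo(k)
env.reach([.40,.20,.45],down(np.pi/2))
for c in ('scene','top'):
    pic,d,K,Dc,T=cam(c); save(c+'1.png',pic); P=cloud(d,K,Dc,T); np.savez(c+'1.npz',P=P)
    q=P.reshape(-1,3); q=q[(q[:,2]>.135)&(abs(q[:,0]-.51)<.13)&(abs(q[:,1]+.24)<.06)]
    for k in (-.078,-.026,.026,.078):
        a=q[np.hypot(*(q[:,:2]-well(k)).T)<.026]; print(c,k,len(a),a.mean(0).round(3) if len(a) else '',np.percentile(a[:,2],95).round(3) if len(a) else '')
    for n in ('pot_large','pot_medium','pot_small'): print(n,[(np.round(r['at'],3).tolist(),round(r['score'],2)) for r in tip_of(c,n)][:3])
print(env.sense()['t'])
E
```

```text
[4.55000e-01 8.00000e-03 1.56300e+00 1.40077e+02 1.77790e+01]
[5.14000e-01 2.90000e-02 1.86900e+00 1.40719e+02 1.86750e+01]
grip w 0.016432928369893202 38.22164021210483 f [-0.4 -1.   1.5] [-0.3  0.3  0.2]
lift w 0.016268287654120344 38.20411458113085 42.4167
held w 0.0162 n 5334 z pct [-0.071  0.054]
stop z 0.155 f [ 0.4 -0.2 15.5] w 0.01587059851532902 45.9
not seated
scene -0.078 50 [ 0.44  -0.23   0.144] 0.148
scene -0.026 51 [ 0.491 -0.236  0.144] 0.149
scene 0.026 0  
scene 0.078 0  
pot_large [([0.607, 0.223, -0.001], 0.71)]
pot_medium [([0.543, 0.406, -0.002], 0.87), ([0.397, 0.188, 0.437], 0.67), ([0.678, 0.42, 0.001], 0.62)]
pot_small [([0.471, 0.272, -0.0], 0.75)]
top -0.078 38 [ 0.434 -0.232  0.148] 0.152
top -0.026 38 [ 0.486 -0.239  0.148] 0.153
top 0.026 0  
top 0.078 0  
pot_large [([0.616, 0.228, -0.0], 0.71)]
pot_medium [([0.544, 0.408, -0.001], 0.68), ([0.676, 0.417, -0.001], 0.57), ([0.51, -0.241, -0.001], 0.18)]
pot_small [([0.475, 0.267, 0.001], 0.55)]
48.5417
```

View pics/scene1.png

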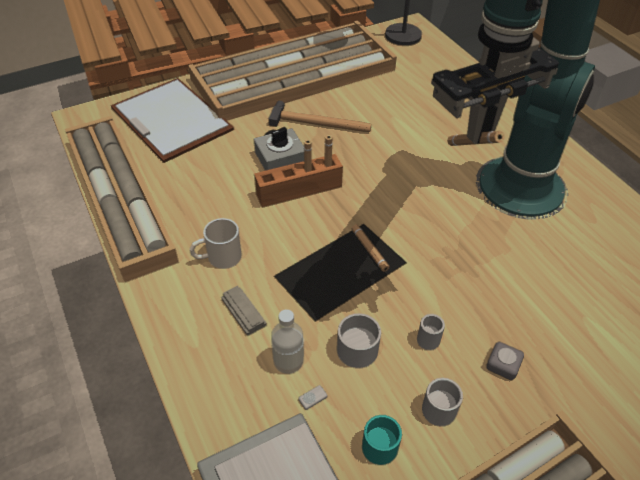

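The scene picture shows two sticks standing in the block at (308,150) and (328,148). The third is still held at (475,140) and the fourth lies on the mat at (370,248). The third hit the block's top, so I'll measure how it sits in the grip.

```bash
cat > fit.py <<'E'
from h import *
def fit(k):
    env.reach([*well(k),.25],Rz(AZP,TH,SYP)); s=env.sense(); pic,d,K,Dc,T=cam('wrist')
    q=cloud(d,K,Dc,T).reshape(-1,3)-s['ee_pos']; q=q[np.isfinite(q).all(1)]
    a=np.array([np.cos(AZP),np.sin(AZP)]); n=np.array([-a[1],a[0]])
    L=np.stack([q[:,:2]@a,q[:,:2]@n,q[:,2]],1)
    print('ee err mm',((s['ee_pos'][:2]-well(k))*1000).round(1),'w',s['gripper_width'])
    for z in np.arange(-.1,.08,.015):
        m=(abs(L[:,2]-z)<.0075)&(abs(L[:,0])<.035)&(abs(L[:,1])<.03); 
        if m.sum()>15: print('z%.3f n%d along %s perp %s'%(z,m.sum(),(np.percentile(L[m,0],[5,50,95])*1e3).round(1),(np.percentile(L[m,1],[5,50,95])*1e3).round(1)))
    return pic
E
python3 - <<'E'
from fit import *
save('w5.png',fit(.026))
E
```

```text
ee err mm [0.4 0.6] w 0.01578429549608436
z-0.085 n87 along [-8.8 -8.1 -3.9] perp [-4.3  3.6 11. ]
z-0.070 n166 along [-9.2 -8.  -4. ] perp [-4.7  3.5 10.6]
z-0.055 n181 along [-8.7 -7.9 -3.3] perp [-5.3  2.6  9.9]
z-0.040 n214 along [-8.5 -7.6 -4. ] perp [-6.   1.9  8.8]
z-0.025 n249 along [-8.5 -7.7 -3.9] perp [-6.5  1.2  7.9]
z-0.010 n302 along [-8.4 -7.5 -3.6] perp [-7.4  0.6  7.2]
z0.005 n733 along [-16.3  -5.7   4.7] perp [-16.6   0.5  16.3]
z0.020 n1814 along [-23.   -8.3  -2.5] perp [-19.8  -0.5  19.3]
z0.035 n2756 along [-33.9 -25.1  -4.6] perp [-21.8  -0.9  21.3]
z0.050 n1766 along [-7.9 -2.6  7.5] perp [-9.6 -2.   5.5]
```

View pics/w5.png

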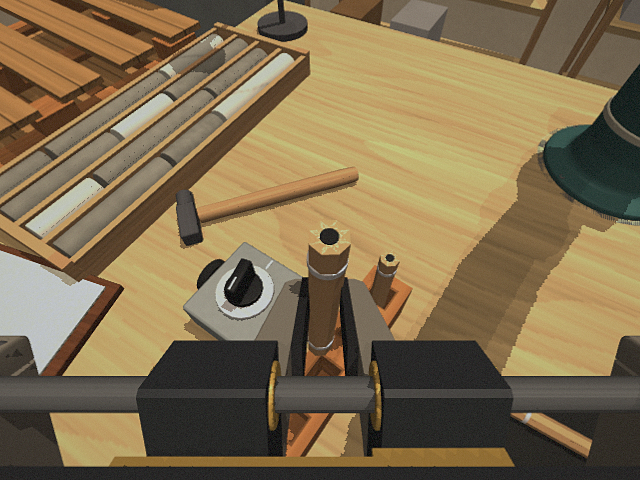

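The stick leans 0.04 rad across the closing direction, about 3.7 mm at its bottom end. I'll rotate the tool to correct that and insert again.

```bash
cat >> h.py <<'E'
def insertR(k,R,corr=(0,0)):
    w=well(k)+corr; env.movel([*w,.2],R,rate=.15); env.movel([*w,.17],R,rate=.2); f0=env.sense()['wrist_force'].copy()
    for z in list(np.arange(.16,.099,-.01))+[.097,.094,.092,.09,.088]:
        env.movel([*w,z],R,rate=.1); s=env.sense(); f=s['wrist_force']-f0
        if np.linalg.norm(f)>8: break
    print('stop z',s['ee_pos'][2].round(4),'f',f.round(1),'w',s['gripper_width'],s['t'])
E
python3 - <<'E'
from fit import *
a=np.array([np.cos(AZP),np.sin(AZP),0]); n=np.array([-a[1],a[0]])
R=cv2.Rodrigues(-.041*a)[0]@Rz(AZP,TH,SYP)
insertR(.026,R,-.0003*n-np.array([.0004,.0006]))
if env.sense()['ee_pos'][2]<.1:
    letgo(.026)
    pic,P=look(); S=sticks(P)
    for s in S: print(np.round(s,3))
    if len(S)==1:
        pick(S[0],0.); fit(.078)
E
```

```text
stop z 0.0942 f [-0.7  1.6  8.5] w 0.01610150634117396 54.2333
[4.550e-01 8.000e-03 1.571e+00 1.400e+02 1.700e+01]
grip w 0.016524127489944664 39.99584309756756 f [-1.  -0.4  1.2] [-0.7  0.1 -0.3]
lift w 0.01584816538862973 39.99492480419576 62.9083
ee err mm [0.2 0.7] w 0.016172858786166863
z-0.085 n79 along [-8.4 -7.5 -3.8] perp [-7.2  0.7  7.4]
z-0.070 n168 along [-8.9 -7.5 -1.9] perp [-8.2 -0.3  8.3]
z-0.055 n178 along [-8.5 -7.5 -3.7] perp [-7.7  0.   7.3]
z-0.040 n212 along [-8.4 -7.7 -3.6] perp [-7.7  0.   7.6]
z-0.025 n257 along [-8.4 -7.4 -3.7] perp [-7.6  0.   7.5]
z-0.010 n299 along [-8.5 -7.6 -3.9] perp [-7.8  0.   7.2]
z0.005 n724 along [-17.   -6.    4.8] perp [-16.9   0.   16.4]
z0.020 n1798 along [-23.2  -8.5  -2.6] perp [-19.8  -0.4  19.3]
z0.035 n2755 along [-34.  -25.2  -5.2] perp [-21.8  -0.4  21.3]
z0.050 n1819 along [-8.4 -3.4  6.9] perp [-7.9 -0.4  7.2]
```

```bash
cat >> h.py <<'E'
from scipy.optimize import least_squares
def rim(P,c,h,ro,ri):
    """rim ring centre from points at rim height near c"""
    q=P.reshape(-1,3); q=q[np.isfinite(q).all(1)]
    q=q[(abs(q[:,2]-h)<.004)&(np.hypot(*(q[:,:2]-c[:2]).T)<ro+.03)]
    if len(q)<30: return None
    f=lambda p:np.hypot(q[:,0]-p[0],q[:,1]-p[1])-(ro+ri)/2
    r=least_squares(f,c[:2],loss='soft_l1',f_scale=.002); return r.x,len(q),np.median(abs(r.fun))
POTS={'pot_large':(.07,.042,.037),'pot_medium':(.066,.033,.028),'pot_small':(.062,.024,.019)}
E
python3 - <<'E'
from h import *
insert(.078)
if env.sense()['ee_pos'][2]<.1:
    letgo(.078)
    env.reach([.50,.22,.42],down(np.pi/2))
    pic,d,K,Dc,T=cam('wrist'); save('w6.png',pic); P=cloud(d,K,Dc,T)
    for n,c in (('pot_large',(.611,.226)),('pot_medium',(.542,.407)),('pot_small',(.472,.27))):
        print(n,rim(P,np.array(c),*POTS[n]),[(np.round(r['at'],3).tolist(),round(r['score'],2)) for r in tip_of('wrist',n)][:3])
    pic,d,K,Dc,T=cam('top'); q=cloud(d,K,Dc,T).reshape(-1,3)
    for n,c in (('pot_large',(.611,.226)),('pot_medium',(.542,.407)),('pot_small',(.472,.27))): print(n,rim(q,np.array(c),*POTS[n]))
    q=q[(q[:,2]>.135)&(abs(q[:,0]-.51)<.13)&(abs(q[:,1]+.24)<.06)]
    for k in (-.078,-.026,.026,.078):
        a=q[np.hypot(*(q[:,:2]-well(k)).T)<.026]; print(k,len(a),np.percentile(a[:,2],95).round(3) if len(a) else '')
    print(env.sense()['t'])
E
```

```text
stop z 0.0935 f [ 0.   2.6 12.4] w 0.015952760660120927 68.7833
pot_large (array([0.61126941, 0.22359397]), 585, np.float64(0.0013017480736166182)) [([0.611, 0.222, -0.004], 0.82), ([0.499, -0.369, -0.001], 0.25), ([0.592, -0.25, 0.08], 0.16)]
pot_medium (array([0.54073061, 0.40743546]), 586, np.float64(0.001212472030678112)) [([0.539, 0.41, 0.002], 0.8), ([0.675, 0.422, -0.002], 0.62)]
pot_small (array([0.47222849, 0.27078275]), 310, np.float64(0.0012662972570295118)) [([0.47, 0.27, 0.001], 0.96)]
pot_large (array([0.60948974, 0.22250231]), 127, np.float64(0.001493413055600197))
pot_medium None
pot_small (array([0.46975388, 0.26983091]), 56, np.float64(0.0012499762069263856))
-0.078 38 0.151
-0.026 41 0.151
0.026 40 0.152
0.078 38 0.154
73.075
```

View pics/w6.png

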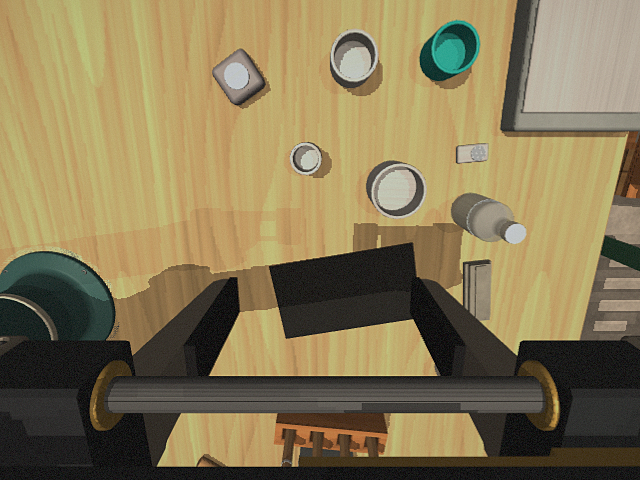

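Sticks are done: all four stand with tops near 0.15 m in the cloud. In w6 the grey steel medium pot is at (354,57), the turquoise look-alike at (450,48), large at (396,190) and small at (306,158). Next I'll get a close crop and a fix on the medium pot before grasping it.

```bash
python3 - <<'E'
from h import *
env.reach([.54,.36,.26],down(np.pi/2))
pic,d,K,Dc,T=cam('wrist'); P=cloud(d,K,Dc,T)
save('w7.png',cv2.resize(pic[0:330,100:620],None,fx=1.5,fy=1.5))
print(rim(P,np.array([.541,.407]),*POTS['pot_medium']), rim(P,np.array([.611,.224]),*POTS['pot_large']),env.sense()['t'])
E
```

```text
(array([0.5407621 , 0.40779239]), 915, np.float64(0.0012348065672621103)) (array([0.6112592 , 0.22419541]), 823, np.float64(0.001283260103681752)) 74.0
```

View pics/w7.png

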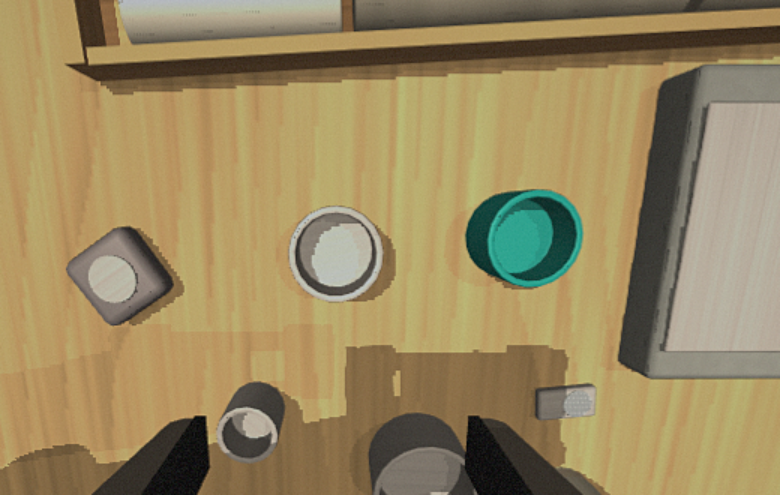

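The crop shows the grey steel pot at (336,254) beside the turquoise one at (525,237), so grey is the one meant. Nesting it now.

```bash
cat >> h.py <<'E'
def grabpot(c,h,yaw,f=40):
    R=down(yaw); env.reach([*c,.16],R); env.movel([*c,h-.016+.02],rate=.15); env.movel([*c,h-.016],rate=.06)
    effector.grasp(f); s=env.sense(); print('pot w',round(s['gripper_width'],4),s['grasp_force'].round(1)); env.movel([*c,.21],rate=.15); s=env.sense(); print('lift w',round(s['gripper_width'],4),s['wrist_force'].round(1),s['t'])
def putpot(c,z0,zend,yaw):
    R=down(yaw); env.reach([*c,.21],R); s=env.sense(); print('carry w',round(s['gripper_width'],4)); env.movel([*c,z0],rate=.15); env.pause(.2); f0=env.sense()['wrist_force'].copy()
    for z in list(np.arange(z0-.006,zend+.003,-.006))+[zend+.002,zend,zend-.001,zend-.002]:
        env.movel([*c,z],R,rate=.06); s=env.sense(); f=s['wrist_force']-f0
        if np.linalg.norm(f)>6: break
    print('stop',s['ee_pos'].round(4),'f',f.round(1),'w',s['gripper_width'],s['t'])
E
python3 - <<'E'
from h import *
grabpot([.5408,.4078],.066,np.pi/2)
# re-measure the large pot just before placing
env.reach([.50,.28,.30],down(np.pi/2)); pic,d,K,Dc,T=cam('wrist'); P=cloud(d,K,Dc,T); save('w8.png',pic)
r=rim(P,np.array([.611,.224]),*POTS['pot_large']); print(r, rim(P,np.array([.472,.271]),*POTS['pot_small']))
c=r[0] if r and np.hypot(*(r[0]-[.611,.224]))<.004 else None
if c is not None and env.sense()['gripper_width']>.06:
    putpot(c,.135,.075,np.pi)
E
```

```text
Traceback (most recent call last):
  File "h.py", line 90, in grabpot
    effector.grasp(f); s=env.sense(); print('pot w',round(s['gripper_width'],4),s['grasp_force'].round(1)); env.movel([*c,.21],rate=.15); s=env.sense(); print('lift w',round(s['gripper_width'],4),s['wrist_force'].round(1),s['t'])
                                                                                ^^^^^^^^^^^^^^^^^^^^^^
AttributeError: 'float' object has no attribute 'round'
```

```bash
sed -i "s/s\['grasp_force'\].round(1)/round(s['grasp_force'],1)/" h.py
python3 - <<'E'
from h import *
s=env.sense(); print(s['gripper_width'],s['grasp_force'])
env.movel([.5408,.4078,.21],rate=.15); s=env.sense(); print(s['gripper_width'],s['wrist_force'])
env.reach([.50,.28,.30],down(np.pi/2)); pic,d,K,Dc,T=cam('wrist'); P=cloud(d,K,Dc,T); save('w8.png',pic)
r=rim(P,np.array([.611,.224]),*POTS['pot_large']); print(r, rim(P,np.array([.472,.271]),*POTS['pot_small']))
c=r[0] if r and np.hypot(*(r[0]-[.611,.224]))<.004 else None
if c is not None and env.sense()['gripper_width']>.06:
    putpot(c,.135,.075,np.pi)
E
```

```text
0.06508472125333521 40.00033685937524
0.06521918165431242 [ 0.79522245 -0.40808805 -1.94877688]
(array([0.61100844, 0.22381751]), 758, np.float64(0.0012922535917697514)) (array([0.47228462, 0.27082388]), 300, np.float64(0.0012767610780194723))
carry w 0.0652
stop [0.6115 0.2239 0.0751] f [-1.2 -0.5  7.7] w 0.06542328659273385 83.5083
```

```bash
python3 - <<'E'
from h import *
effector.release(); s=env.sense(); env.movel(s['ee_pos']+[0,0,.12],rate=.2)
env.reach([.48,.22,.28],down(np.pi/2)); pic,d,K,Dc,T=cam('wrist'); P=cloud(d,K,Dc,T)
rs=rim(P,np.array([.472,.271]),*POTS['pot_small']); rm=rim(P,np.array([.611,.224]),.091,.033,.028); rl=rim(P,np.array([.611,.224]),*POTS['pot_large'])
print(rs,rm,rl)
if rs and np.hypot(*(rs[0]-[.4723,.2708]))<.03:
    grabpot(rs[0],.062,np.pi/2)
    env.reach([.50,.28,.32],down(np.pi/2)); pic,d,K,Dc,T=cam('wrist'); P=cloud(d,K,Dc,T)
    rm=rim(P,rm[0],.091,.033,.028); print(rm)
    if rm and env.sense()['gripper_width']>.043: putpot(rm[0],.155,.096,np.pi)
E
```

```text
(array([0.47209792, 0.27074768]), 570, np.float64(0.0012403372754816837)) (array([0.61168949, 0.22475953]), 913, np.float64(0.0012526286731619207)) (array([0.61083094, 0.2236121 ]), 1043, np.float64(0.0017352085337396864))
pot w 0.0471 40.0
lift w 0.047 [ 0.2 -0.  -1.4] 90.1417
(array([0.61190417, 0.22494078]), 662, np.float64(0.0012900272250620237))
carry w 0.0471
stop [0.6123 0.225  0.096 ] f [-0.3 -0.1  7.3] w 0.04709396703754623 95.9
```

```bash
python3 - <<'E'
from h import *
effector.release(); s=env.sense(); env.movel(s['ee_pos']+[0,0,.12],rate=.2)
env.reach([.50,.28,.32],down(np.pi/2)); pic,d,K,Dc,T=cam('wrist'); P=cloud(d,K,Dc,T)
c=np.array([.6115,.2245]); print([rim(P,c,*a) for a in ((.112,.024,.019),(.091,.033,.028),(.07,.042,.037))])
env.reach([.49,-.33,.36],down(np.pi/2)); pic,d,K,Dc,T=cam('wrist'); P=cloud(d,K,Dc,T); pw=pic
q=P.reshape(-1,3); b=q[(q[:,2]>.085)&(q[:,2]<.10)&(np.hypot(q[:,0]-.5,q[:,1]+.37)<.04)]
print('bar',cv2.minAreaRect((b[:,:2]*1000).astype(np.float32)),len(b))
b=q[(q[:,2]>.045)&(q[:,2]<.054)&(np.hypot(q[:,0]-.5,q[:,1]+.37)<.09)]; print('box',cv2.minAreaRect((b[:,:2]*1000).astype(np.float32)))
pt,dt,K,Dc,T=cam('top'); ps,*_=cam('scene'); print(sticks(cloud(dt,K,Dc,T)))
m=np.hstack([cv2.resize(pw[60:380,100:500],(400,320)),ps[100:420,240:640]]); save('m1.png',m); print(env.sense()['t'])
E
```

```text
[(array([0.61267596, 0.22608684]), 509, np.float64(0.0012191985439562354)), (array([0.61205261, 0.22491403]), 666, np.float64(0.0017252354140979143)), (array([0.61181921, 0.22315488]), 753, np.float64(0.0017442007328762818))]
bar ((501.11578369140625, -369.9476318359375), (41.720703125, 14.429585456848145), 9.801836013793945) 359
box ((500.726318359375, -376.9311828613281), (114.2436752319336, 109.9708023071289), 86.30046844482422)
[]
101.3167
```

View pics/m1.png

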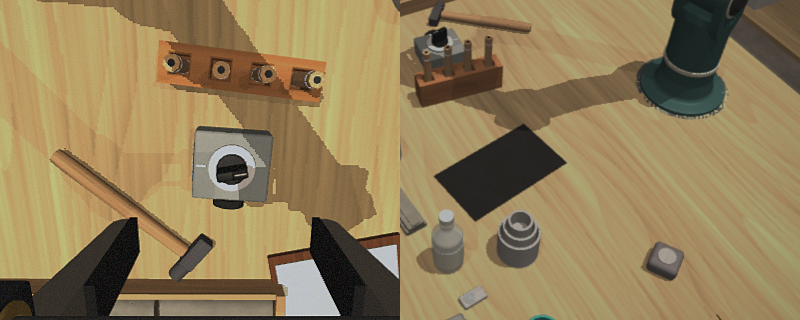

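All four sticks stand in their wells, shown at (173,62), (221,70), (264,74) and (315,80) in the left half. The pots are nested at (518,235) in the right half, with rims at 112, 91 and 70 mm. The knob's line points roughly along +x, away from the index on its -x side. I'll check the bar angle in the earlier cloud, then turn the knob counterclockwise.

```bash
python3 - <<'E'
from h import *
z=np.load('w1.npz'); q=z['P'].reshape(-1,3); b=q[(q[:,2]>.085)&(q[:,2]<.10)&(np.hypot(q[:,0]-.5,q[:,1]+.37)<.04)]
print('bar w1',cv2.minAreaRect((b[:,:2]*1000).astype(np.float32)),len(b))
pic,d,K,Dc,T=cam('wrist'); P=cloud(d,K,Dc,T); m=(P[...,2]>.085)&(P[...,2]<.10)&(np.hypot(P[...,0]-.501,P[...,1]+.37)<.025)
b=P[m][:,:2]; ev=np.linalg.svd(b-b.mean(0),full_matrices=False)[2][0]; th=np.arctan(ev[1]/ev[0]); print('pca',np.degrees(th),b.mean(0))
w=P[m&(pic.min(-1)>120)][:,:2]-[.501,-.37]; print('white',w.mean(0) if len(w) else None,len(w))
yaw=th; R=down(yaw); c=np.array([.5011,-.3699])
env.reach([*c,.16],R); env.movel([*c,.10],rate=.15); env.movel([*c,.072],rate=.06); print(env.sense()['wrist_force'].round(1)); effector.grasp(25)
s=env.sense(); print(s['gripper_width'],s['joint_positions'].round(2),s['moment'].round(2),s['t'])
E
```

```text
bar w1 ((500.4307861328125, -369.6127624511719), (41.654197692871094, 14.046529769897461), 9.547739028930664) 365
pca 9.978236568738325 [ 0.50113689 -0.36889501]
white [0.01084697 0.00184959] 12
[0.6 0.1 0.7]
0.014038913115687343 [-0.15  0.9   1.11  1.82 -0.93  1.06 -0.06] [-0.6  -0.08 -0.04] 104.65
```

```bash
cat > turn.py <<'E'
from h import *
def turn(y0,y1,step=.15,lim=.25,c=(.5011,-.3699),z=.072):
    m0=env.sense()['moment'][2]; y=y0
    while y<y1-1e-6:
        y=min(y+step,y1); s=env.sense(); R=down(y); j=solver.inverse_kinematics([*c,z],R)
        if j is None or abs(j-s['joint_positions']).max()>.5: print('ik stop at',y,j); return y-step,'ik'
        env.movel([*c,z],R); s=env.sense(); dm=s['moment'][2]-m0
        if abs(dm)>lim: print('stop at',y,dm,s['t']); return y,'stop'
    print('reached',y,'dm',dm,s['joint_positions'].round(2),s['t']); return y,'done'
E
python3 - <<'E'
from turn import *
y,r=turn(.174,.174+2.4); s=env.sense(); print(y,r,s['moment'].round(2),s['wrist_force'].round(1),s['gripper_width'])
E
```

```text
reached 2.5739999999999994 dm 0.07709187714112856 [ 0.17  0.65  0.57  1.8  -0.46  0.83  1.96] 109.45
2.5739999999999994 done [-1.22  0.6   0.04] [-2.2 -5.  -0.2] 0.014207935078214684
```

```bash
python3 - <<'E'
from turn import *
y,r=turn(2.574,3.4,step=.05,lim=.3); s=env.sense(); print(y,r,s['moment'].round(2),s['wrist_force'].round(1),s['joint_positions'].round(2))
E
```

```text
stop at 3.123999999999998 -0.6165204491622965 112.2
3.123999999999998 stop [-1.27  0.44 -0.58] [-1.9 -4.3 -0.3] [ 0.27  0.62  0.43  1.79 -0.34  0.8   2.41]
```

```bash
python3 - <<'E'
from h import *
effector.release(); s=env.sense(); env.movel(s['ee_pos']+[0,0,.12],rate=.15)
env.reach([.49,-.33,.36],down(np.pi/2)); pic,d,K,Dc,T=cam('wrist'); P=cloud(d,K,Dc,T)
q=P.reshape(-1,3); b=q[(q[:,2]>.085)&(q[:,2]<.10)&(np.hypot(q[:,0]-.5,q[:,1]+.37)<.04)]
print('bar',cv2.minAreaRect((b[:,:2]*1000).astype(np.float32)))
env.reach([.35,.0,.45],down(np.pi/2))
ps,*_=cam('scene'); pt,dt,K,Dc,T=cam('top'); P=cloud(dt,K,Dc,T); c=np.array([.6115,.2245])
print([rim(P,c,*a) for a in ((.112,.024,.019),(.091,.033,.028),(.07,.042,.037))])
m=np.hstack([cv2.resize(pic[120:330,230:450],(400,382)),cv2.resize(ps[90:450,210:600],(400,382))]); save('m2.png',m); print(env.sense()['t'])
E
```

```text
bar ((501.2019348144531, -369.9620361328125), (14.776110649108887, 41.79505157470703), 87.02416229248047)
[(array([0.61077702, 0.22458453]), 75, np.float64(0.001136502075090664)), (array([0.6100261 , 0.22413989]), 115, np.float64(0.0015093673776887737)), (array([0.60960567, 0.22273631]), 174, np.float64(0.0019391691229343928))]
117.2833
```

View pics/m2.png

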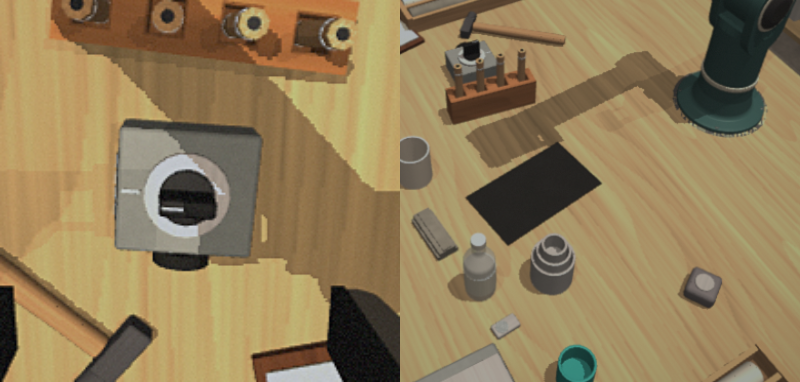

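The knob's line at (172,209) is parallel to the index mark at (130,191) and points toward it. The bar is at 177° and the box at about 176.3°, and the torque showed it is against its stop. Sticks and pots are in place, so I'm handing in.

```bash
python3 -c "
from station import workorder; print(workorder.finish_job())"
```

```text
the job is handed in; nothing more can be done
None
```

The job is handed in at about 117 s of the 210 s: all four sticks stand in their wells, the three pots are nested, and the knob was turned last, back to its zero stop.

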